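Pack the gap under the sampler deck

TASK

Shim up the overhanging front of the sampler deck: choose from the four grey spacer plates and slide them in under the middle of its front edge one at a time, about half their length in, flat and square on top of one another, until the gap is snug, so that not even a plate as thin as the thinnest would still slip in on top. Do not knock over or shift the glassware, bottle and mug; plates you do not need may stay out on the counter.

Things in the scene. Friction and masses are not known exactly. Their poses are not given: they have to be found in the camera images.
- deck_edge (a point): Middle of the lower front edge of the sampler deck: a fixed, rigid metal shelf 150 wide, 200 deep, 14 mm thick, overhanging the counter, with a tube rack on it (from 32 mm behind the edge, to 110 mm above the underside). Its height above the counter is the gap, 33 to 59 mm, differing every time. x points level in under the deck (stand foot begins 145 mm in), y along the edge, z up.
- spacer_24_centre (a point): centre of the loose grey plastic spacer plate that is 24 mm thick, 160 mm long (its x), 60 mm wide (its y), about 286 g, lying flat on the counter; half its thickness up. The four plates differ only in thickness: 24, 18, 12 and 6 mm. Their long axis starts within about 0.6 rad of the robot's x, either way; both ends are alike.
- spacer_18_centre (a point): centre of the loose grey plastic spacer plate that is 18 mm thick, 160 mm long (its x), 60 mm wide (its y), about 217 g, lying flat on the counter; half its thickness up. The four plates differ only in thickness: 24, 18, 12 and 6 mm. Their long axis starts within about 0.6 rad of the robot's x, either way; both ends are alike.
- spacer_12_centre (a point): centre of the loose grey plastic spacer plate that is 12 mm thick, 160 mm long (its x), 60 mm wide (its y), about 148 g, lying flat on the counter; half its thickness up. The four plates differ only in thickness: 24, 18, 12 and 6 mm. Their long axis starts within about 0.6 rad of the robot's x, either way; both ends are alike.
- spacer_6_centre (a point): centre of the loose grey plastic spacer plate that is 6 mm thick, 160 mm long (its x), 60 mm wide (its y), about 79 g, lying flat on the counter; half its thickness up. The four plates differ only in thickness: 24, 18, 12 and 6 mm. Their long axis starts within about 0.6 rad of the robot's x, either way; both ends are alike.
- beaker: bystander: empty clear beaker, 56 mm across, 70 mm high, standing on the counter; origin at the centre of its underside. To be left alone.
- reagent_bottle: bystander: white plastic bottle with a black cap, 54 mm across, 105 mm high, standing on the counter; origin at the centre of its underside. To be left alone.
- flask: bystander: volumetric flask with a green stopper, round body 62 mm across, 172 mm high, standing on the counter; origin at the centre of its underside. To be left alone.
- mug: bystander: orange mug, 81 mm across, 113 mm over the handle, 101 mm high, standing on the counter; origin at the centre of its underside. To be left alone.

How it is judged:
At the end, for the whole second after the job is handed in: Under 8.5 mm is left between the stack's top and the deck; each plate used lies flat (0.06 rad), square to the deck (0.2 rad), its centre within 45 mm in or out of the front edge and 35 mm of its middle; other plates lie over 100 mm in front or to the side; all plates at rest (((z of spacer_24_centre in the frame of deck_edge between -0.0205 and -0.0105 m and x of spacer_24_centre in the frame of deck_edge between -0.045 and 0.045 m and y of spacer_24_centre in the frame of deck_edge between -0.035 and 0.035 m and angle between the x axis of spacer_24_centre and the x axis of deck_edge, either way round below 0.2 rad and angle between spacer_24_centre's own z axis and vertical below 0.06 rad) or (z of spacer_18_centre in the frame of deck_edge between -0.0175 and -0.0075 m and x of spacer_18_centre in the frame of deck_edge between -0.045 and 0.045 m and y of spacer_18_centre in the frame of deck_edge between -0.035 and 0.035 m and angle between the x axis of spacer_18_centre and the x axis of deck_edge, either way round below 0.2 rad and angle between spacer_18_centre's own z axis and vertical below 0.06 rad) or (z of spacer_12_centre in the frame of deck_edge between -0.0145 and -0.0045 m and x of spacer_12_centre in the frame of deck_edge between -0.045 and 0.045 m and y of spacer_12_centre in the frame of deck_edge between -0.035 and 0.035 m and angle between the x axis of spacer_12_centre and the x axis of deck_edge, either way round below 0.2 rad and angle between spacer_12_centre's own z axis and vertical below 0.06 rad) or (z of spacer_6_centre in the frame of deck_edge between -0.0115 and -0.0015 m and x of spacer_6_centre in the frame of deck_edge between -0.045 and 0.045 m and y of spacer_6_centre in the frame of deck_edge between -0.035 and 0.035 m and angle between the x axis of spacer_6_centre and the x axis of deck_edge, either way round below 0.2 rad and angle between spacer_6_centre's own z axis and vertical below 0.06 rad)) and ((x of spacer_24_centre in the frame of deck_edge between -0.045 and 0.045 m and y of spacer_24_centre in the frame of deck_edge between -0.035 and 0.035 m and angle between the x axis of spacer_24_centre and the x axis of deck_edge, either way round below 0.2 rad and angle between spacer_24_centre's own z axis and vertical below 0.06 rad) or x of spacer_24_centre in the frame of deck_edge below -0.1 m or y of spacer_24_centre in the frame of deck_edge below -0.1 m or y of spacer_24_centre in the frame of deck_edge above 0.1 m) and ((x of spacer_18_centre in the frame of deck_edge between -0.045 and 0.045 m and y of spacer_18_centre in the frame of deck_edge between -0.035 and 0.035 m and angle between the x axis of spacer_18_centre and the x axis of deck_edge, either way round below 0.2 rad and angle between spacer_18_centre's own z axis and vertical below 0.06 rad) or x of spacer_18_centre in the frame of deck_edge below -0.1 m or y of spacer_18_centre in the frame of deck_edge below -0.1 m or y of spacer_18_centre in the frame of deck_edge above 0.1 m) and ((x of spacer_12_centre in the frame of deck_edge between -0.045 and 0.045 m and y of spacer_12_centre in the frame of deck_edge between -0.035 and 0.035 m and angle between the x axis of spacer_12_centre and the x axis of deck_edge, either way round below 0.2 rad and angle between spacer_12_centre's own z axis and vertical below 0.06 rad) or x of spacer_12_centre in the frame of deck_edge below -0.1 m or y of spacer_12_centre in the frame of deck_edge below -0.1 m or y of spacer_12_centre in the frame of deck_edge above 0.1 m) and ((x of spacer_6_centre in the frame of deck_edge between -0.045 and 0.045 m and y of spacer_6_centre in the frame of deck_edge between -0.035 and 0.035 m and angle between the x axis of spacer_6_centre and the x axis of deck_edge, either way round below 0.2 rad and angle between spacer_6_centre's own z axis and vertical below 0.06 rad) or x of spacer_6_centre in the frame of deck_edge below -0.1 m or y of spacer_6_centre in the frame of deck_edge below -0.1 m or y of spacer_6_centre in the frame of deck_edge above 0.1 m) and linear speed of each of spacer_24, spacer_18, spacer_12, spacer_6 below 0.02 m/s); the robot touches nothing.
It fails at once if the beaker is shifted more than 40 mm or tipped (distance of beaker from where it was at the start of the episode above 0.04 m or angle between beaker's own z axis and vertical above 0.5 rad).
It fails at once if the reagent bottle is shifted more than 40 mm or tipped (distance of reagent_bottle from where it was at the start of the episode above 0.04 m or angle between reagent_bottle's own z axis and vertical above 0.5 rad).
It fails at once if the flask is shifted more than 40 mm or tipped (distance of flask from where it was at the start of the episode above 0.04 m or angle between flask's own z axis and vertical above 0.5 rad).
It fails at once if the mug is shifted more than 40 mm or tipped (distance of mug from where it was at the start of the episode above 0.04 m or angle between mug's own z axis and vertical above 0.5 rad).
It also fails if it takes over 72 s, if anything falls off the work surface, if the arm or the gripper's body presses on something with over 40 N, if the wrist force passes 120 N, or if a joint passes its speed limit or range.

ROBOT

A 7-joint arm with a two-finger parallel gripper is mounted at the origin on a cart in front of the work surface, level with it; the furniture and walls round the work are solid. World frame = base frame: x ahead of the robot, y to its left, z up, the work surface at z = 0. Lengths are in m, angles in rad, forces in N, time in s.
With the tool pointing down it reaches from about 0.4 to 0.85 m from the base axis. Payload 10.4 kg.
Tool frame: the origin (TCP) lies at the very end of the fingers, on their centre line; the grasp point (between the pads) lies 19 mm behind it; z points along the fingers, y is the line along which they close (so a half turn about z gives the same grasp; the last joint's range is limited). The gripper opens to 87 mm and grips with 3 to 60 N. Pads are 19 mm wide; open, the fingers measure 117 mm over their backs; the gripper's body (75 mm by 190 mm) begins 51 mm behind the grasp point.
Start: joints at [1.289, 0.332, -0.065, 1.46, 0.022, 1.35, -0.088], TCP at [0.16, -0.604, 0.223] pointing down, gripper open.
Joint ranges: [-2.6, 2.6], [-0.5, 2.12], [-1.47, 1.34], [0.16, 2.42], [-1.27, 4.41], [0.06, 2.06], [-2.6, 2.6]. Speed limits (rad/s): [2.22, 2.22, 2.79, 2.79, 3.14, 3.14, 3.14].

INTERFACE

Orientations are given as a unit quaternion [x, y, z, w].
In Python, from cell import arm, effector, ik, sensors, optics, job gives the robot as it stands. The module is installed in compiled form; this text tells all that it offers. Calls block until the motion is done:
- arm.goto(position, orientation): joint-space move of the TCP to a pose.
- arm.move_straight(position, frame=None, vel=0.15, threshold=None): straight line of the TCP; frame=None keeps the orientation; vel is the mean speed in m/s. With threshold (N) it stops when the force on the tool has changed by that much, and returns True; else False.
- arm.goto_joints(angles): joint-space move.
- effector.move_gripper(opening, grasp_force=None): finger opening in m; grasp_force is the grip in N (None keeps the last); returns when the fingers have stopped.
- arm.hold(seconds).
- ik(position, orientation): joint angles nearest the present ones, or None.
- sensors.observe(): the state.
- optics.snapshot(name): name is "side" or "top"; returns the picture (400x640x3 uint8, red, green, blue); there is no depth.
- optics.calibration(name): a dict with "fov_y" (degrees; the focal length in pixels is half the picture's height over the tangent of half this angle, whatever the lens; pixels are square), "cx", "cy" (the principal point, pixels), "extrinsics" (4x4, takes a point from camera to world coordinates). Camera axes: x right, y down, z forward; pixel columns grow to the right and rows downward; lengths in m; the calibration is good to about 2 mm. A picture is of the moment at which its call begins. calibration takes no time and is no camera call.
A pose or a line that the arm cannot do raises arm.Unreachable and nothing moves.
- job.hand_in(): hands the job in; it is judged then, once.
The state is a dict: "clock": time; "q": joint angles; "qvel": joint speeds; "effort": joint torques, N m; "ee_pos": TCP position; "eef_rot": TCP orientation; "force": force on the tool from outside, world axes, zero at the start; "torque": the same for the moment, N m; "finger_gap": finger opening in m; "finger_force": force on a finger pad.
Only numpy, scipy, OpenCV 4.12 (cv2) and the standard library are available. Lean on these libraries where they do the work, as an engineer would, in place of code of your own. Each camera call takes 0.05 s, during which the arm holds its last target. There are 200 camera calls.

## Working session

There is one attempt and no reset: what is moved stays moved. The work goes in short steps, each a Python script; the robot and the scene stay as the last script left them, time stands still between calls to the robot, and variables do not carry over. Pictures are saved under pics/ and viewed, at most 10 in all, crops included, and the job is handed in when it is done.

```bash
mkdir -p pics
python3 - <<'E'
from cell import arm, effector, ik, sensors, optics, job
import cv2,numpy as np
np.set_printoptions(precision=4,suppress=True)
for n in("top","side"):
    im=optics.snapshot(n); cv2.imwrite(f"pics/{n}0.png",im[:,:,::-1]); print(n,optics.calibration(n))
s=sensors.observe();print(s)
E
```

```text
top {'fov_y': 47.64126579628386, 'cx': 319.8510882581447, 'cy': 198.21685535153864, 'extrinsics': array([[-0.2184, -0.8847,  0.4119, -0.2798],
       [-0.9759,  0.1954, -0.0976,  0.1135],
       [ 0.0059, -0.4233, -0.906 ,  1.7421],
       [ 0.    ,  0.    ,  0.    ,  1.    ]])}
side {'fov_y': 51.47003770912632, 'cx': 322.443100675891, 'cy': 203.76598182616164, 'extrinsics': array([[-0.9874, -0.0515,  0.1495,  0.2391],
       [-0.1563,  0.4612, -0.8734,  1.2662],
       [-0.024 , -0.8858, -0.4634,  0.7732],
       [ 0.    ,  0.    ,  0.    ,  1.    ]])}
{'clock': 0.1, 'q': array([ 1.2894,  0.3328, -0.0648,  1.4609,  0.0216,  1.3499, -0.0885]), 'qvel': array([-0.0011, -0.0011, -0.    , -0.0029,  0.0002, -0.0006, -0.0007]), 'effort': array([  0.0012, -62.4549,   0.0244, -39.0718,  -0.0615,   0.0366,
         0.0001]), 'ee_pos': array([ 0.1599, -0.6039,  0.2218]), 'eef_rot': array([ 0.9916,  0.129 , -0.0001, -0.0006]), 'force': array([-0.0121,  0.1274,  0.8146]), 'torque': array([-0.0082, -0.0116,  0.0121]), 'finger_force': 0.0, 'finger_gap': 0.08709829722525289}
```

View pics/top0.png

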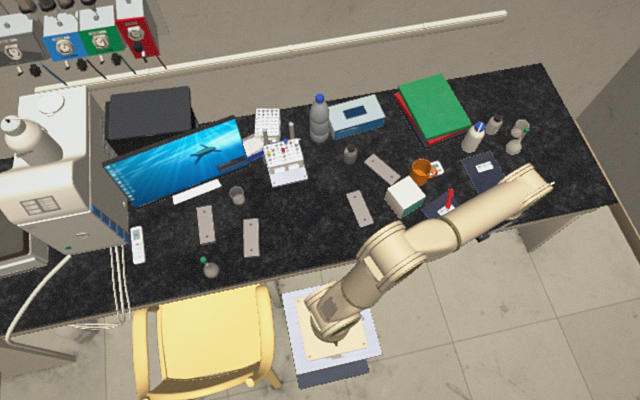

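View pics/side0.png

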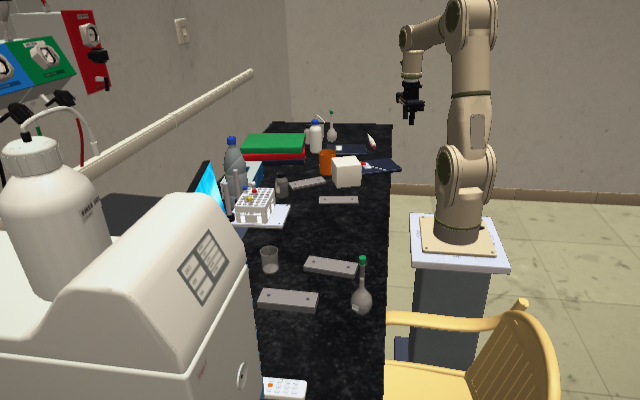

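The top view shows plates near (205,225), (251,238), (360,208) and (382,168), with the deck front edge around (268–308,183). The side view shows the two nearer plates at (288,300) and (331,267), and the two far ones at (338,200) and (307,183). I'll zoom in.

Run:
```python
import cv2
t=cv2.imread("pics/top0.png");s=cv2.imread("pics/side0.png")
cv2.imwrite("pics/tc.png",cv2.resize(t[130:290,185:415],None,fx=3.4,fy=3.4,interpolation=cv2.INTER_CUBIC))
cv2.imwrite("pics/sc.png",cv2.resize(s[165:320,220:380],None,fx=3.8,fy=3.8,interpolation=cv2.INTER_CUBIC))
```

```text
(no output)
```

View pics/tc.png

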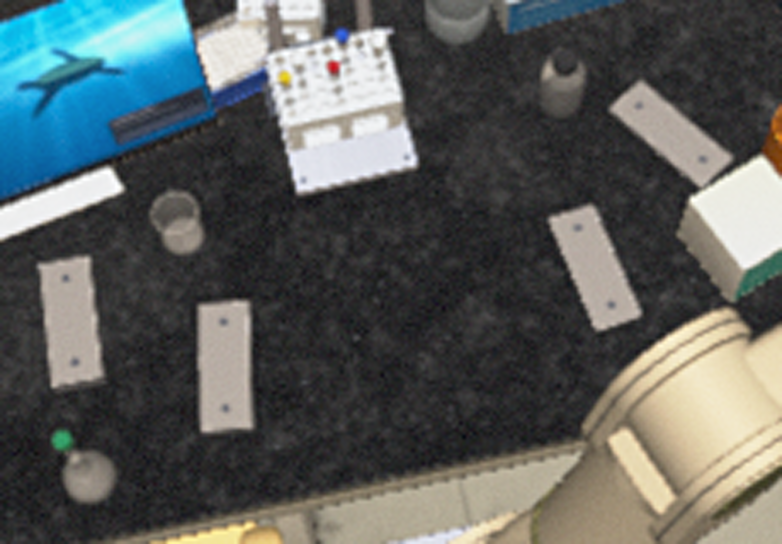

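View pics/sc.png

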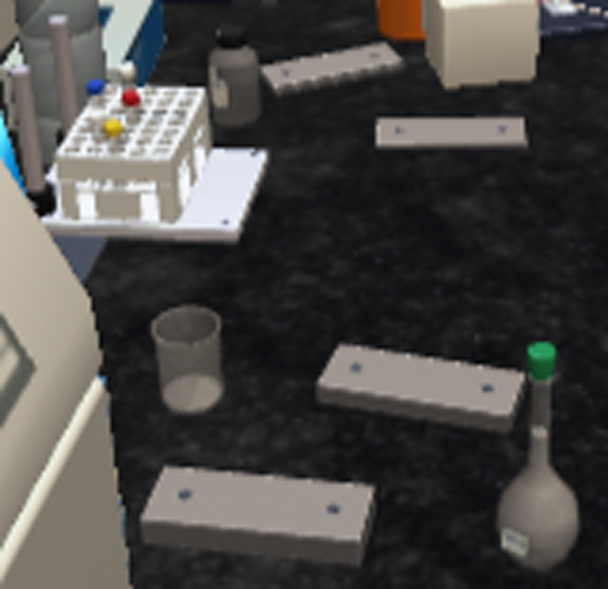

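The crops show each plate with two holes, and the deck with two holes on its front strip (top crop (307,180) and (406,157)). I'll triangulate the holes.

```bash
cat > h.py <<'E'
from cell import arm, effector, ik, sensors, optics, job
import cv2,numpy as np
from scipy.spatial.transform import Rotation as R
np.set_printoptions(precision=4,suppress=True)
def cam(n):
    c=optics.calibration(n);f=200/np.tan(np.radians(c["fov_y"]/2))
    K=np.array([[f,0,c["cx"]],[0,f,c["cy"]],[0,0,1]]);return K,c["extrinsics"]
def P(n):
    K,E=cam(n);return K@np.linalg.inv(E)[:3]
def tri(a,b):
    X=cv2.triangulatePoints(P("top"),P("side"),np.array(a,float).T,np.array(b,float).T);return (X[:3]/X[3]).T
def proj(n,X):
    p=(P(n)@np.c_[X,np.ones(len(X))].T).T;return p[:,:2]/p[:,2:]
def ray(n,px,z):
    K,E=cam(n);d=E[:3,:3]@np.linalg.inv(K)@[px[0],px[1],1];o=E[:3,3];return o+d*(z-o[2])/d[2]
E
python3 - <<'E'
from h import *
T=lambda l:np.array(l)/3.4+[185-.35,130-.35]
S=lambda l:np.array(l)/3.8+[220-.37,165-.37]
D={"A":([(66,278),(75,362)],[(184,495),(333,509)]),"B":([(224,322),(225,408)],[(355,368),(487,388)]),
"C":([(578,227),(612,305)],[(399,131),(504,131)]),"D":([(639,104),(702,159)],[(285,72),(376,57)]),
"deck":([(307,180),(406,157)],[(224,222),(258,154)])}
for k,(a,b) in D.items():
    X=tri(T(a),S(b));d=X[0]-X[1]
    print(k,X.ravel(),"mid",X.mean(0),"len",np.linalg.norm(d),"yaw",np.arctan2(d[1],d[0]))
    print("  reproj err",(proj("top",X)-T(a)).ravel(),(proj("side",X)-S(b)).ravel())
for z in(.055,.06,.065): print(z,[ray("top",T(p),z-.014) for p in[(298,194),(416,167)]], ray("top",T((298,194)),0))
K={"beaker":(183,250),"flask":(90,495),"bottle":(562,112)}
for k,v in K.items(): print(k,ray("top",T(v),0))
print("mug",ray("top",(422,182),0),"box",ray("top",T((680,235)),0),ray("top",T((737,298)),0))
E
```

```text
A [0.5451 0.4075 0.0252 0.4346 0.4092 0.0257] mid [0.4898 0.4084 0.0254] len 0.11044941402029015 yaw -0.015818780069608032
  reproj err [0.0044 0.0297 0.     0.0004] [-0.048  -0.0239 -0.0007 -0.0003]
B [0.4503 0.23   0.0192 0.3415 0.2455 0.0209] mid [0.3959 0.2378 0.02  ] len 0.10996585190453069 yaw -0.1421576544837865
  reproj err [-0.0163 -0.1474  0.002   0.0338] [ 0.2104  0.0999 -0.0485 -0.0216]
C [ 0.4846 -0.2191  0.0075  0.3738 -0.2333  0.0067] mid [ 0.4292 -0.2262  0.0071] len 0.1117577891535752 yaw 0.1274926206484118
  reproj err [0.0215 0.1583 0.0263 0.2736] [-0.1779 -0.0875 -0.3025 -0.1419]
D [ 0.635  -0.3386  0.0144  0.5398 -0.3955  0.0129] mid [ 0.5874 -0.3671  0.0137] len 0.11093580741795604 yaw 0.5391650630759354
  reproj err [0.0111 0.0586 0.0552 0.3477] [-0.0631 -0.0331 -0.3627 -0.1836]
deck [ 0.59    0.0992  0.0716  0.5902 -0.0243  0.0763] mid [0.5901 0.0375 0.0739] len 0.12358835091427382 yaw 1.572567452804402
  reproj err [-0.0224 -0.1218  0.0697  0.3808] [ 0.1606  0.0834 -0.4692 -0.245 ]
0.055 [array([0.5886, 0.1132, 0.041 ]), array([ 0.594 , -0.0366,  0.041 ])] [ 0.6096  0.1132 -0.    ]
0.06 [array([0.5861, 0.1132, 0.046 ]), array([ 0.5914, -0.0361,  0.046 ])] [ 0.6096  0.1132 -0.    ]
0.065 [array([0.5835, 0.1132, 0.051 ]), array([ 0.5889, -0.0357,  0.051 ])] [ 0.6096  0.1132 -0.    ]
beaker [0.5638 0.266  0.    ]
flask [0.2786 0.4156 0.    ]
bottle [ 0.6529 -0.2416  0.    ]
mug [ 0.4926 -0.5224  0.    ] box [ 0.4505 -0.3424  0.    ] [ 0.3534 -0.387   0.    ]
```

Hole heights identify the plates: A is 24, B is 18, D is 12 and C is 6. The deck top is at about 72–73 mm, so the gap is about 58 mm and the stack is 24+18+12 = 54. Plate C stays where it is. Starting with the first plate.

```bash
cat >> h.py <<'E'
PL={"A":(.4898,.4084,-.016,.024),"B":(.3959,.2378,-.142,.018),"D":(.5874,-.3671,.539,.012)}
EX,EY,DY=.581,.038,.015   # deck edge x, y, yaw
def Q(y): return (R.from_euler("z",y)*R.from_euler("x",np.pi)).as_quat()
def pick(k,off,zp=.003):
    x,y,w,t=PL[k]; g=np.array([x-off*np.cos(w),y-off*np.sin(w),0])
    effector.move_gripper(.087)
    arm.goto(g+[0,0,.12],Q(w)); arm.move_straight(g+[0,0,zp],vel=.12,threshold=15)
    effector.move_gripper(.05,50); s=sensors.observe(); print("grip",s["finger_gap"],s["ee_pos"],s["finger_force"],s["clock"])
    arm.move_straight(g+[0,0,.15],vel=.2)
def place(off,base,hov,zp=.003,cx=-.012):
    u=np.array([np.cos(DY),np.sin(DY),0]);e=np.array([EX,EY,0])
    pre=e+u*(-.02-.08-off);fin=e+u*(cx-off)
    up=lambda p,z:p+np.array([0,0,z])
    arm.goto(up(pre,base+.10),Q(DY))
    print("low",arm.move_straight(up(pre,base+zp+hov),vel=.12,threshold=15))
    print("in",arm.move_straight(up(fin,base+zp+hov),vel=.1,threshold=15),sensors.observe()["ee_pos"],sensors.observe()["force"])
    print("down",arm.move_straight(up(fin,base+zp+.0003),vel=.05,threshold=15),sensors.observe()["force"])
def release(z):
    effector.move_gripper(.087); p=sensors.observe()["ee_pos"]
    arm.move_straight(p+[-.01,0,z],vel=.2); print("clock",sensors.observe()["clock"])
E
python3 - <<'E'
from h import *
for k in PL:
    x,y,w,t=PL[k]; print(k,ik(np.array([x-.05*np.cos(w),y-.05*np.sin(w),.003]),Q(w)))
print(ik(np.array([.43,.038,.12]),Q(DY)),ik(np.array([.52,.038,.003]),Q(DY)))
pick("A",.05)
cv2.imwrite("pics/s1.png",cv2.resize(optics.snapshot("side")[60:340,200:480,::-1],None,fx=2,fy=2))
E
```

```text
A [-0.9348  0.4914  0.1358  1.7446 -0.0809  0.911  -2.352 ]
B [-0.8512  0.1641  0.1353  2.1936 -0.0311  0.7856 -2.4084]
D [ 0.7713  0.6399 -0.2956  1.5188  0.2064  1.0137 -0.6103]
[ 0.7991  0.0669 -0.9991  2.03    0.0639  1.0762 -1.7851] [ 0.5746  0.5033 -0.8655  1.9109  0.4709  0.9434 -2.0711]
grip 0.05967198819391383 [0.4399 0.4092 0.0031] 50.00106453895569 5.7083
```

View pics/s1.png

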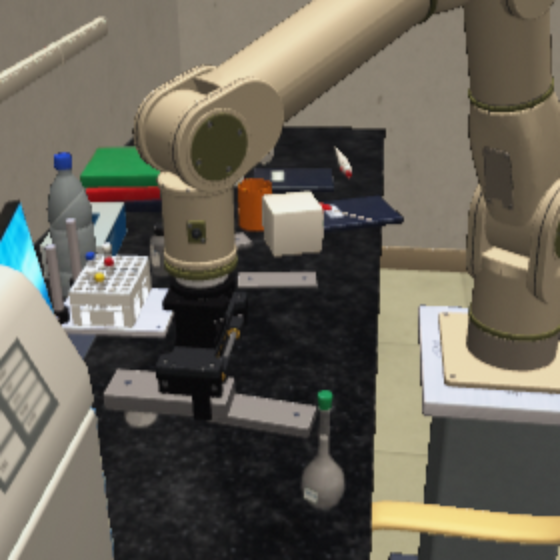

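Plate A is held level in the gripper, around (165,390), and the part further right is plate B on the counter. Placing A, then picking B.

Run:
```python
from h import *
place(.05,0,.003); release(.15); pick("B",.05)
cv2.imwrite("pics/t2.png",cv2.resize(optics.snapshot("top")[120:290,180:420,::-1],None,fx=3,fy=3,interpolation=cv2.INTER_CUBIC))
```

```text
low False
in False [0.5184 0.037  0.0059] [-0.3614 -0.4449 -3.2521]
down False [-0.538   0.0398 -2.8411]
clock 11.9417
grip 0.059221391537710416 [0.3464 0.2449 0.0031] 50.00103950500488 14.9167
```

View pics/t2.png

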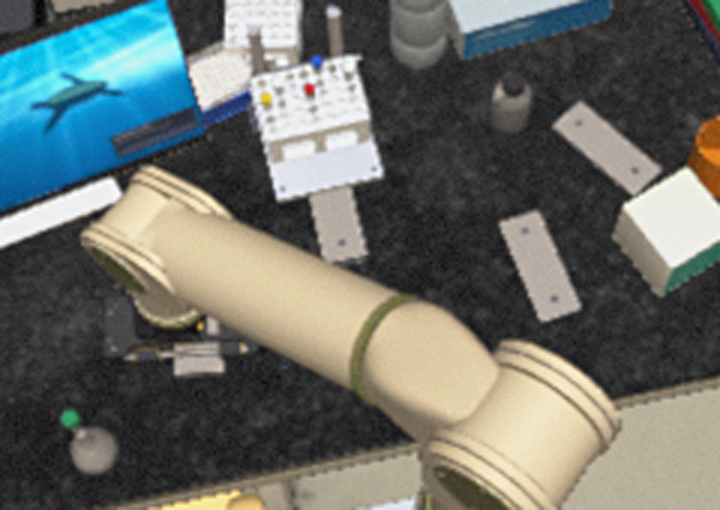

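Plate A sits squarely under the middle of the deck edge, with its outer hole at crop (341,242). B is gripped. Next I place B and pick D.

Run:
```python
from h import *
h=ray("top",(341/3+180,242/3+120),.024); print("A hole",h,"expected",EX-.012-.055,EY)
place(.05,.024,.003); release(.12); pick("D",.042)
cv2.imwrite("pics/s3.png",cv2.resize(optics.snapshot("side")[120:320,180:460,::-1],None,fx=2.6,fy=2.6,interpolation=cv2.INTER_CUBIC))
print(sensors.observe()["clock"])
```

```text
A hole [0.514  0.0376 0.024 ] expected 0.5139999999999999 0.038
low False
in False [0.5184 0.037  0.0299] [ 0.3823 -0.3353 -2.2202]
down False [-0.3704 -0.367  -1.9864]
clock 20.5
grip 0.05919280047311137 [ 0.5515 -0.3888  0.0032] 49.99766528606415 24.0167
24.95
```

View pics/s3.png

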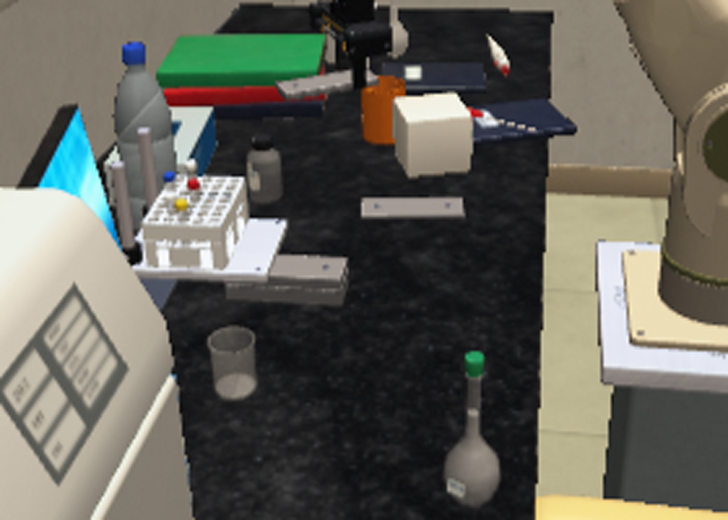

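The two plates sit flush under the deck at crop (290,280), and D is held. Inserting D last, with a little clearance above the stack.

Run:
```python
from h import *
arm.goto(np.array([.42,-.22,.17]),Q(.2))
place(.042,.042,.002); print(sensors.observe()["ee_pos"])
cv2.imwrite("pics/s4.png",cv2.resize(optics.snapshot("side")[190:250,230:330,::-1],None,fx=6,fy=6,interpolation=cv2.INTER_CUBIC))
release(.12)
cv2.imwrite("pics/s5.png",cv2.resize(optics.snapshot("side")[180:260,220:350,::-1],None,fx=6,fy=6,interpolation=cv2.INTER_CUBIC))
arm.goto(np.array([.40,-.05,.25]),Q(0.))
t=optics.snapshot("top")[140:240,220:380,::-1]
cv2.imwrite("pics/t5.png",cv2.resize(t,None,fx=4.5,fy=4.5,interpolation=cv2.INTER_CUBIC))
```

```text
low False
in False [0.5265 0.0372 0.0469] [ 0.6893 -0.0322 -1.6457]
down False [ 0.2535  0.0351 -1.8965]
[0.5267 0.0374 0.0453]
clock 30.6667
```

View pics/s5.png

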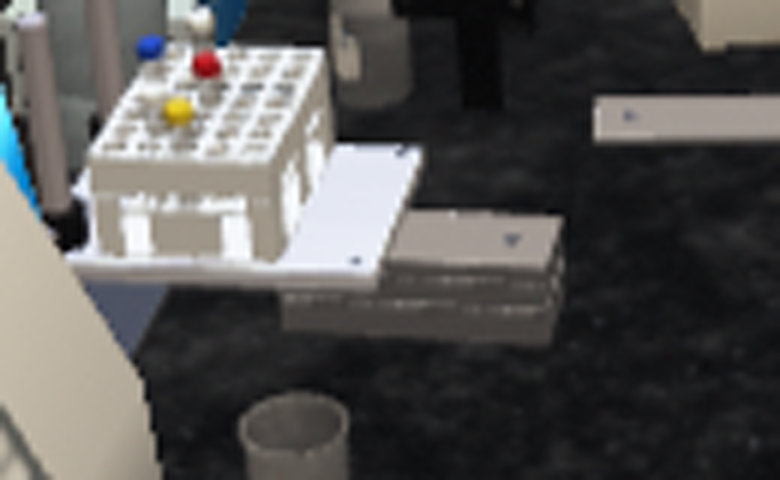

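View pics/t5.png

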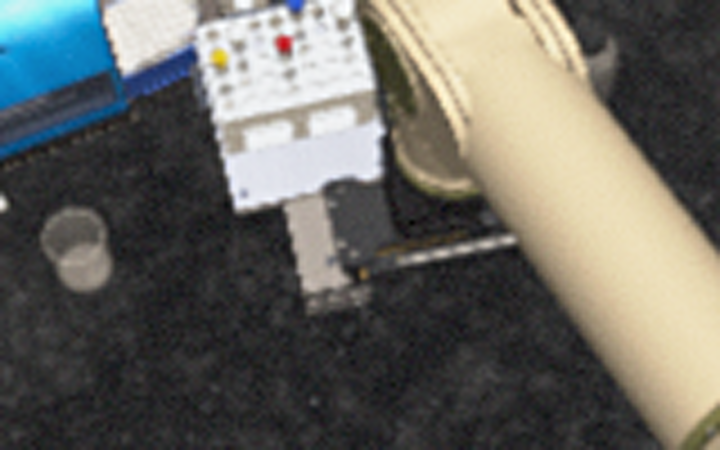

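The stack of three lies flat, square and aligned under the edge. The gap is at most 59 mm, so no more than 5 mm can remain above the 54 mm stack. The arm is clear, so I'll hand in.

Run:
```python
from h import *
arm.hold(.3); print(sensors.observe()["force"],sensors.observe()["clock"]); print(job.hand_in())
```

```text
[-0.0053  0.2282  0.6433] 31.9083
the job is handed in; nothing more can be done
None
```

The job is handed in at 32 s on the clock: the 24, 18 and 12 mm plates are stacked flat and square under the middle of the deck's front edge. They leave about 4 mm (at most 5) by camera estimate rather than by touch, the 6 mm plate was left out on the counter, and the glassware, bottle and mug were not disturbed as far as the pictures show; no verdict was returned.

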